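Pour sorted fossils from a scoop into a specimen jar

ROBOT

A 7-joint arm with a two-finger parallel gripper is mounted at the origin on the work surface. World frame = base frame: x ahead of the robot, y to its left, z up, the work surface at z = 0. Lengths are in m, angles in rad, forces in N, time in s.
With the tool pointing down it reaches from about 0.375 to 0.925 m from the base axis. Payload 3.1 kg.
Tool frame: the origin (TCP) lies midway between the tips of the shut fingers; the grasp point (between the pads) lies 19 mm behind it; z points along the fingers, y is the direction in which the jaws open and shut (so a half turn about z gives the same grasp; the last joint's range is limited). The gripper opens to 85 mm and grips with 20 to 120 N. Pads are 22 mm wide; open, the fingers measure 114 mm over their backs; the gripper's body (76 mm by 85 mm) begins 54 mm behind the grasp point. The pads swing forward as they close: fully open they stand 13 mm farther back than shut.
Start: joints at [1.074, 0.383, 0.044, 1.598, -0.018, 1.161, -0.05], TCP at [0.252, -0.599, 0.209] pointing down, gripper open.
Joint ranges: [-2.61, 2.61], [-0.41, 2.15], [-1.48, 1.57], [0, 2.5], [-1.57, 4.71], [0.05, 1.97], [-2.85, 2.85]. Speed limits (rad/s): [2.79, 2.79, 3.14, 3.14, 3.14, 3.14, 3.14].

INTERFACE

Orientations are given as [roll, pitch, yaw] about the fixed x, y, z axes, in that order (R = Rz(yaw) Ry(pitch) Rx(roll)).
In Python, from cell import * gives the robot as it stands.
- The arm moves only by the tool jog_arm, never from a script. Its argument "increments" is a list that holds one entry, the list of rows, each a list of 7 numbers: the shift along the world's x, y, z in mm, then the turn, a rotation vector about the world's x, y, z in rad, then the opening, from 0 (shut) to 1 (fully open). In form: [[[x, y, z, rx, ry, rz, gripper], ...]]. A call has 1 to 5 rows; each row is the pose to reach, as a shift and turn from the pose measured when the call began; what a row does not reach only later rows make up. A row lasts 1/10 s, in which the tool goes at most 50 mm and 8.59 degrees, less where a joint would pass 70% of its speed; a pose out of reach is approached as far as the arm can. A call with a gripper value outside its range is refused whole. The fingers move at their own pace and stop on an object; "force" is the grip in N (left out, the last holds). Time passes only in rows, so rows that repeat a pose let the fingers close. It gives the time, the measured TCP pose, the force and the opening at its end, in the units of the state.
- read_state(): the state, without advancing time (a new reading comes with each control period).
- capture(name): name is "side" or "top"; returns (picture, depth): 480x640x3 uint8, blue, green, red; 480x640 float32, m along the optical axis (not along the pixel's ray), 0 where there is no reading.
- camera_info(name): a dict with "camera_matrix" (3x3 intrinsics, pixels), "R" (3x3) and "t" (3): a world point X has camera coordinates R X + t. Camera axes: x right, y down, z forward; pixel columns grow to the right and rows downward; lengths in m; the calibration is good to about 2 mm. A picture is of the moment at which its call begins. camera_info takes no time and is no camera call.
- sign_off(): hands the job in, once; it reports no verdict.
The state is a dict: "clock": time; "q": joint angles; "joint_vel": joint speeds; "effort": joint torques, N m; "position": TCP position; "tool_rot": TCP orientation; "contact_force": force on the tool from outside, world axes, zero at the start; "ft_torque": the same for the moment, N m; "opening": finger opening in m.
Only numpy, scipy, OpenCV 4.12 (cv2) and the standard library are available. Lean on these libraries where they do the work, as an engineer would, in place of code of your own. Each camera call takes 0.05 s, during which the arm holds its last target. There are 200 camera calls.

TASK

Empty the steel scoop of fossils into the open glass jar: hold it by its wooden handle, rest its lip gently on the jar's rim so that it reaches over the mouth, and tip it there little by little, rocking it from side to side if they jam in the spout, until all four fossils have slid inside. Do not pinch the fossils in the fingers or let them drop from high above the jar, leave the jar standing where it is, and leave the other jar, the loose cap and the marker alone. Then lay the empty scoop back on its grey foam mat, right way up, and let go.

Things in the scene. Friction and masses are not known exactly. Their poses are not given: they have to be found in the camera images.
- scoop_handle (a point): Centre of the wooden handle of a loose steel scoop (about 0.16 kg empty): a flat-sided bar 78 mm long (x), 20 mm wide (y), 26 mm high (z); this point is 34 mm above the scoop's flat underside, 38 mm above the table at the start. Axes of all scoop points: x from handle to the open pouring lip, y left, z up. The pan's rear wall (34 mm high) is 45 mm ahead of this point.
- scoop_pan (a point): Middle of the pan's floor (upper face, floor 3 mm thick), 105 mm ahead of the handle's centre along the scoop's x and 31 mm below it. The pan is a steel chute 120 mm long, walls 26 mm high and 2.5 mm thick, closed at the rear, open in front; 60 mm wide inside, narrowing over its last 25 mm to 41 mm (46 mm outside) at the lip.
- scoop_lip (a point): Middle of the open front edge of the pan's floor (upper face), 165 mm ahead of the handle's centre along the scoop's x and 31 mm below it. The fossils leave over this edge.
- jar_mouth (a point): Centre of the mouth of the open, straight-sided clear glass jar, at rim height: the jar is 115 mm tall, 68 mm across outside and 60 mm inside, with a foam pad whose top is 12 mm above the table; it stands loose on the table and weighs about 0.42 kg. z is up.
- jar: The same open glass jar; its origin is the centre of its underside, z up along its axis.
- mat: Dark grey foam mat fixed to the table, 240 mm (x) by 130 mm (y), 4 mm thick; its origin is the centre of its underside. The scoop starts on it, lying roughly along the mat's x.
- bone1_center (a point): Centre of a brown fossil toe bone, 46 x 20.5 x 15 mm, long along its x, about 22 g, loose in the rear half of the pan. Friction of the fossils on the steel is about 0.5 to 0.7, differing from day to day: they start to slide at some 27 to 36 degrees of tilt, and two abreast may jam in the spout until the scoop is rolled about its x by some 45 degrees each way, perhaps several times.
- bone2_center (a point): Centre of a tan toe bone of the same size, beside the first.
- disc1_center (a point): Centre of a tan fossil fish vertebra, a disc 28 mm across and 16 mm thick (z is its axis), about 22 g, lying loose in the front half of the pan.
- disc2_center (a point): Centre of a second, brown fish vertebra of the same size, nearest the lip.
- full_jar: A bystander: a closed glass jar of specimens with a black cap, 74 mm across and 115 mm tall; origin at the centre of its underside. Leave it alone.
- jar_cap: A bystander: the loose black screw cap lying on the table, 74 mm across and 17 mm tall; origin at the centre of its underside. Leave it alone.
- marker: A bystander: a black marker pen lying on the table, 130 mm long along its x and 20 mm thick; origin under its middle. Leave it alone.

How it is judged:
By the outcome, as a careful person would: the job done as asked, in the order asked, and still so for the second after the job is handed in, with the robot touching nothing.
It also fails if it takes over 72 s, if anything falls off the work surface, if the arm or the gripper's body presses on something with over 40 N, if the wrist force passes 120 N, or if a joint passes its speed limit or range.

## Working session

There is one attempt and no reset: what is moved stays moved. The work goes in short steps, Python scripts to look and compute and a tool call to move; the robot and the scene stay as the last step left them, time stands still between calls to the robot, and variables do not carry over. Pictures are saved under pics/ and viewed, about 8 in all and at most 12, crops included, and the job is handed in when it is done.

Besides the shell and the picture viewer there is one more tool, called after "Request:" as a command line: name --argument value ..., lists and objects as JSON in quotes. jog_arm: Moves the arm, as the interface text tells. Its arguments: {"type":"object","properties":{"increments":{"type":"array"},"force":{"type":"number"}},"required":["increments"]}

```bash
mkdir -p pics; ls
python3 - <<'E'
from cell import *
import cv2,numpy as np
for n in("top","side"):
    p,d=capture(n); cv2.imwrite(f"pics/{n}0.png",p); np.save(f"pics/{n}0.npy",d)
    c=camera_info(n); print(n,c["camera_matrix"],-c["R"].T@c["t"],c["R"])
print(read_state())
E
```

```text
pics
top [[494.5595526    0.         330.49635304]
 [  0.         494.5595526  236.61309184]
 [  0.           0.           1.        ]] [ 0.40798366 -0.01886706  0.8411125 ] [[-0.17406062 -0.98471674 -0.00598641]
 [-0.96228646  0.17138016 -0.21126666]
 [ 0.20906377 -0.03101257 -0.97741013]]
side [[551.05732889   0.         322.2175825 ]
 [  0.         551.05732889 231.15404332]
 [  0.           0.           1.        ]] [0.02509863 0.52620115 0.70010193] [[-0.72286772 -0.69097466  0.00403536]
 [-0.41974726  0.4344674  -0.79690044]
 [ 0.54888478 -0.57774744 -0.60409718]]
{'clock': 0.1, 'q': array([ 1.07422987,  0.38375316,  0.04383636,  1.59945013, -0.01791756,
        1.16119069, -0.04990687]), 'joint_vel': array([-5.12948223e-05, -1.09529671e-03, -3.49238770e-04, -2.18107893e-03,
        1.67483455e-03,  7.91053322e-04,  2.33097191e-04]), 'effort': array([ 2.34358253e-03, -4.34729433e+01,  1.02910336e+00, -2.50454468e+01,
        1.08346794e-02,  5.46396011e-03,  2.10646604e-06]), 'position': array([ 0.25202634, -0.59815224,  0.20809749]), 'tool_rot': array([-3.13918621e+00,  1.10137153e-04,  3.98832279e-01]), 'contact_force': array([-0.45275879,  0.01307952,  0.40577701]), 'ft_torque': array([-0.01484182,  0.02678599,  0.01500367]), 'opening': 0.08591656731380945}
```

View pics/top0.png

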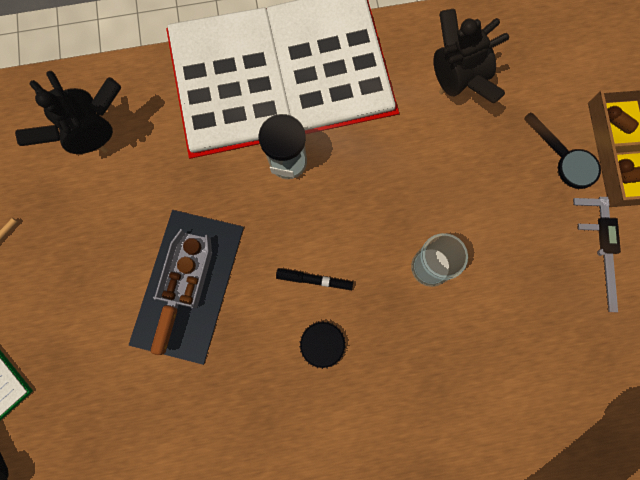

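View pics/side0.png

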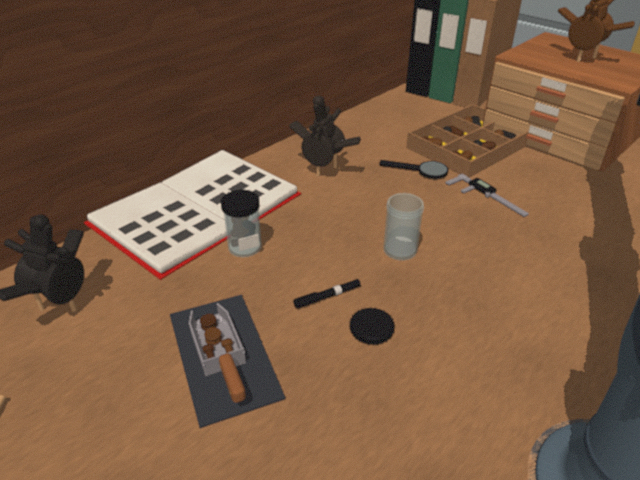

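Top view: handle near (163,329), lip near (190,237), jar mouth near (444,256), cap (323,344), marker (315,279), full jar (283,138). The side view agrees, with the scoop at (220,350) and the jar at (404,225).

```bash
cat > h.py <<'E'
from cell import *
import cv2,numpy as np
def ray(n,u,v,z):
    c=camera_info(n);K,R,t=c["camera_matrix"],c["R"],c["t"]
    o=-R.T@t; d=R.T@np.linalg.solve(K,[u,v,1.]); return o+d*(z-o[2])/d[2]
def proj(n,X):
    c=camera_info(n); p=c["camera_matrix"]@(c["R"]@np.asarray(X,float)+c["t"]); return p[:2]/p[2]
E
python3 - <<'E'
from h import *
p=cv2.imread("pics/top0.png")
hsv=cv2.cvtColor(p,cv2.COLOR_BGR2HSV)
# handle: orange-ish within mat region
m=np.zeros(p.shape[:2],np.uint8); cv2.fillConvexPoly(m,np.array([[176,214],[240,230],[204,358],[134,343]]),255)
hm=((hsv[...,1]>140)&(hsv[...,2]>70)&(m>0)).astype(np.uint8); hm[:303]=0
n,l,s,c=cv2.connectedComponentsWithStats(hm); i=1+np.argmax(s[1:,4])
print("handle",s[i],c[i]); pts=np.argwhere(l==i)[:,::-1].astype(np.float32)
print(cv2.minAreaRect(pts), ray("top",*c[i],0.048))
w=np.array([ray("top",*q,0.051)[:2] for q in pts],np.float32); r=cv2.minAreaRect(w); print("world rect",r)
# mat
g=((hsv[...,1]<110)&(hsv[...,2]<80)).astype(np.uint8); g[:, :120]=0; g[:,250:]=0; g[:205]=0;g[370:]=0
pts=np.argwhere(g)[:,::-1]; w=np.array([ray("top",*q,0.004)[:2] for q in pts],np.float32); print("mat",cv2.minAreaRect(w))
a=cv2.resize(p[205:365,125:255],None,fx=3.6,fy=3.6,interpolation=cv2.INTER_CUBIC)
b=cv2.resize(p[225:295,400:480],None,fx=4.1,fy=4.1,interpolation=cv2.INTER_CUBIC)
o=np.zeros((576,800,3),np.uint8); o[:a.shape[0],:a.shape[1]]=a; o[:b.shape[0],470:470+b.shape[1]]=b[:, :330]
cv2.imwrite("pics/crop1.png",o)
for u,v in((444,256),): print("jar guess",ray("top",u,v,.115))
E
```

```text
handle [151 306  23  44 510] [162.43333333 327.27254902]
((162.49327087402344, 327.07867431640625), (11.586112976074219, 44.67158889770508), 16.189205169677734) [0.4797894  0.24315684 0.048     ]
world rect ((0.4802285134792328, 0.24184121191501617), (0.018642261624336243, 0.06758526712656021), 67.50751495361328)Traceback (most recent call last):
  File "<stdin>", line 13, in <module>
  File "h.py", line 4, in ray
    c=camera_info(n);K,R,t=c["camera_matrix"],c["R"],c["t"]
ValueError: time passes only in moves, steps and waits
```

```bash
cat > h.py <<'E'
from cell import *
import cv2,numpy as np
from scipy.spatial.transform import Rotation as Ro
C={n:camera_info(n) for n in("top","side")}
def ray(n,uv,z):
    c=C[n];K,R,t=c["camera_matrix"],c["R"],c["t"]
    uv=np.atleast_2d(uv).astype(float); o=-R.T@t
    d=np.c_[uv,np.ones(len(uv))]@np.linalg.inv(K).T@R
    return o+d*((z-o[2])/d[:,2:])
def proj(n,X):
    c=C[n]; p=(np.atleast_2d(X)@c["R"].T+c["t"])@c["camera_matrix"].T; return p[:,:2]/p[:,2:]
E
python3 - <<'E'
from h import *
p=cv2.imread("pics/top0.png")
hsv=cv2.cvtColor(p,cv2.COLOR_BGR2HSV)
g=((hsv[...,1]<110)&(hsv[...,2]<80)).astype(np.uint8); g[:, :120]=0; g[:,250:]=0; g[:205]=0;g[370:]=0
n,l,s,c=cv2.connectedComponentsWithStats(g); i=1+np.argmax(s[1:,4])
w=ray("top",np.argwhere(l==i)[:,::-1],.004)[:,:2].astype(np.float32); print("mat",cv2.minAreaRect(w))
a=cv2.resize(p[205:365,125:255],None,fx=3.6,fy=3.6,interpolation=cv2.INTER_CUBIC)
b=cv2.resize(p[225:295,400:480],None,fx=4,fy=4,interpolation=cv2.INTER_CUBIC)
o=np.zeros((576,800,3),np.uint8); o[:a.shape[0],:a.shape[1]]=a; o[:b.shape[0],470:470+b.shape[1]]=b
p2=cv2.imread("pics/side0.png"); b=cv2.resize(p2[185:265,365:445],None,fx=3.1,fy=3.1,interpolation=cv2.INTER_CUBIC)
o[290:290+b.shape[0],470:470+b.shape[1]]=b
cv2.imwrite("pics/crop1.png",o)
print("jar guess",ray("top",(444,256),.115),ray("side",(405,200),.115))
E
```

```text
mat ((0.5484728813171387, 0.20889711380004883), (0.13077165186405182, 0.2400270700454712), 66.28166961669922)
jar guess [[ 0.50464075 -0.2029882   0.115     ]] [[ 0.51127695 -0.21362509  0.115     ]]
```

View pics/crop1.png

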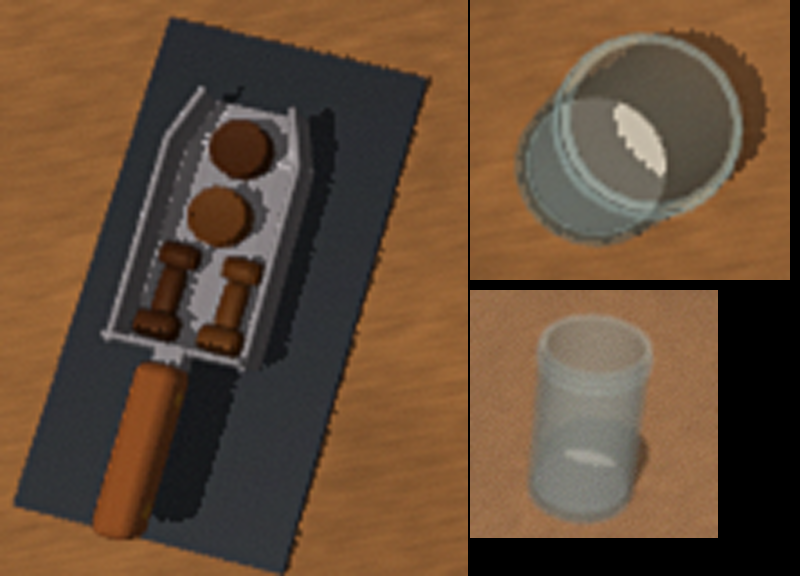

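The crop shows the mouth ellipse at about (445.5,255.5) in the top picture and (405,205) in the side picture. The pan's wall tops run from a rear midpoint near (174,302) to a front midpoint near (194,233). Next I work out the scoop's pose and the grasp.

Run:
```python
from h import *
c=lambda u,v:(125+u/3.6,205+v/3.6)
P=ray("top",[c(107,335),c(243,367)],.038); Q=ray("top",[c(203,90),c(293,112)],.033)
print("rear corners",P,"front",Q,"widths",np.linalg.norm(P[0]-P[1]),np.linalg.norm(Q[0]-Q[1]))
d=Q.mean(0)-P.mean(0); print("len",np.linalg.norm(d[:2]),"yaw",np.degrees(np.arctan2(d[1],d[0])))
f=ray("top",[c(163,363)],.051)[0]; r=ray("top",[c(117,533)],.045)[0]; e=f-r
print("handle",f,r,(f+r)/2,np.linalg.norm(e[:2]),np.degrees(np.arctan2(e[1],e[0])))
print("jar",ray("top",(445.5,255.5),.115),ray("side",(405.2,205),.115))
print("cap,marker,full",ray("top",[(323,344),(315,279)],.015),ray("top",(283,138),.115))
```

```text
rear corners [[0.52937018 0.25398485 0.038     ]
 [0.50442965 0.19522814 0.038     ]] front [[0.63594251 0.20009817 0.033     ]
 [0.61812598 0.15997047 0.033     ]] widths 0.06383088635434254 0.043905141587691536
len 0.11881181848928148 yaw -22.0335421987338
handle [0.51078687 0.22640021 0.051     ] [0.44167688 0.25590518 0.045     ] [0.47623188 0.24115269 0.048     ] 0.07514474631471613 -23.118974149668944
jar [[ 0.50498727 -0.20534964  0.115     ]] [[ 0.50085285 -0.200352    0.115     ]]
cap,marker,full [[ 0.41020773 -0.00180998  0.015     ]
 [ 0.51757843 -0.00680685  0.015     ]] [[0.73243232 0.00396005 0.115     ]]
```

Request:
jog_arm --increments '[[[40,50,15,0,0,0.14,1],[80,100,30,0,0,0.28,1],[120,145,45,0,0,0.42,1],[150,190,50,0,0,0.56,1],[180,235,50,0,0,0.7,1]]]'

```text
clock: 0.6
position: [0.4038, -0.4036, 0.255]
tool_rot: [-3.14, 0.001, 1.104]
contact_force: [0.7, 0.0, 0.5]
opening: 0.0852
```

Request:
jog_arm --increments '[[[25,40,0,0,0,0.14,1],[50,80,0,0,0,0.28,1],[65,125,0,0,0,0.42,1],[80,170,0,0,0,0.56,1],[90,215,0,0,0,0.7,1]]]'

```text
clock: 1.1
position: [0.4942, -0.1864, 0.2546]
tool_rot: [-3.14, 0.0, 1.811]
contact_force: [0.9, 0.4, -0.6]
opening: 0.0853
```

Request:
jog_arm --increments '[[[5,45,0,0,0,0.14,1],[10,90,0,0,0,0.28,1],[10,135,0,0,0,0.42,1],[5,180,0,0,0,0.56,1],[0,225,0,0,0,0.7,1]]]'

```text
clock: 1.6
position: [0.4934, 0.0404, 0.2541]
tool_rot: [-3.14, -0.0, 2.516]
contact_force: [0.5, -0.3, -0.9]
opening: 0.0854
```

Request:
jog_arm --increments '[[[-10,45,-10,0,0,0.14,1],[-20,90,-20,0,0,0.26,1],[-30,135,-30,0,0,0.26,1],[-40,180,-40,0,0,0.26,1],[-50,215,-50,0,0,0.26,1]]]'

```text
clock: 2.1
position: [0.4421, 0.2582, 0.2037]
tool_rot: [-3.14, -0.001, 2.779]
contact_force: [-0.3, -0.7, 0.7]
opening: 0.0854
```

Request:
jog_arm --increments '[[[0,0,-20,-0.05,-0.121,0,1],[0,0,-40,-0.1,-0.242,0,1],[0,0,-60,-0.15,-0.363,0,1],[0,0,-70,-0.2,-0.484,0,1],[0,0,-80,-0.2,-0.484,0,1]]]'

```text
clock: 2.6
position: [0.4387, 0.2593, 0.1219]
tool_rot: [-3.121, 0.524, 2.791]
contact_force: [-1.1, -0.0, -1.1]
opening: 0.0853
```

Run:
```python
from h import *
s=read_state(); print(s["q"],s["position"],s["tool_rot"]); R=Ro.from_euler("xyz",s["tool_rot"]).as_matrix()
print(R)
p,d=capture("top");q,_=capture("side");cv2.imwrite("pics/t1.png",np.vstack([p[180:480,0:400],q[200:480,50:450]]))
h=np.array([.476,.2415,.038]); Rt=Ro.from_rotvec(-.5236*np.array([.383,.924,0])).as_matrix()@np.array([[-.924,.383,0],[.383,.924,0],[0,0,-1]]).T
print((Ro.from_matrix(Rt)*Ro.from_matrix(R).inv()).as_rotvec(), h+.019*Rt[:,2]-s["position"])
```

```text
[-0.23004248  0.23281044 -0.77470982  2.19139576  0.91604008  0.90721145
 -0.40134974] [0.43867598 0.25927775 0.12186994] [-3.12123988  0.52381134  2.79138976]
[[-0.81336051  0.35257891  0.46274484]
 [ 0.29708679  0.93561614 -0.19068791]
 [-0.50018408 -0.01762264 -0.86573976]]
[ 0.01645477 -0.00631583 -0.03256205] [ 0.04610185 -0.02141618 -0.10032326]
```

View pics/t1.png

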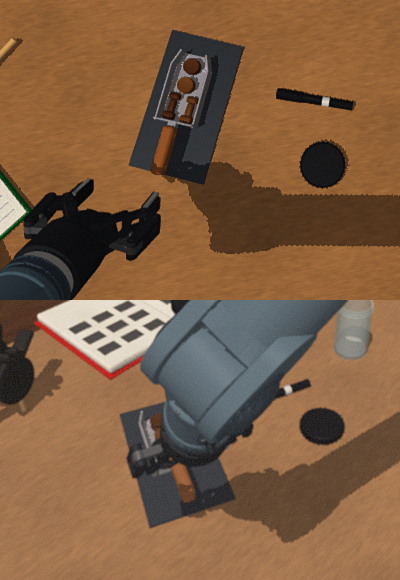

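The top picture shows the fingertips open on both sides of the handle line, at about (90,363) and (158,378) in full-picture pixels, and the scoop is untouched. I'll move closer and check.

Request:
jog_arm --increments '[[[8,-4,-18,0.008,-0.003,-0.016,1],[16,-8,-36,0.016,-0.006,-0.033,1],[23,-11,-50,0.016,-0.006,-0.033,1],[23,-11,-50,0.016,-0.006,-0.033,1]]]'

```text
clock: 3.1
position: [0.4627, 0.244, 0.0698]
tool_rot: [-3.134, 0.518, 2.745]
contact_force: [-0.5, -0.1, 0.2]
opening: 0.0855
```

Run:
```python
from h import *
s=read_state(); x=s["position"];R=Ro.from_euler("xyz",s["tool_rot"]).as_matrix();print(x)
p,d=capture("top")
for X,col in((x,(0,255,0)),(x-.01*R[:,2]+.043*R[:,1],(0,255,255)),(x-.01*R[:,2]-.043*R[:,1],(0,255,255)),([.476,.2415,.051],(255,0,0))):
    u=proj("top",X)[0]; print(u); cv2.circle(p,tuple(int(v) for v in u),2,col,-1)
cv2.imwrite("pics/t2.png",cv2.resize(p[220:420,60:260],None,fx=3,fy=3))
h=np.array([.476,.2415,.038]);print(h+.019*R[:,2]-x)
```

```text
[0.46270951 0.24400408 0.0697809 ]
[158.22147646 338.07643097]
[128.20037988 334.78347301]
[182.44137212 347.78922802]
[163.08453282 329.43403866]
[ 0.02191005 -0.00627246 -0.04828856]
```

View pics/t2.png

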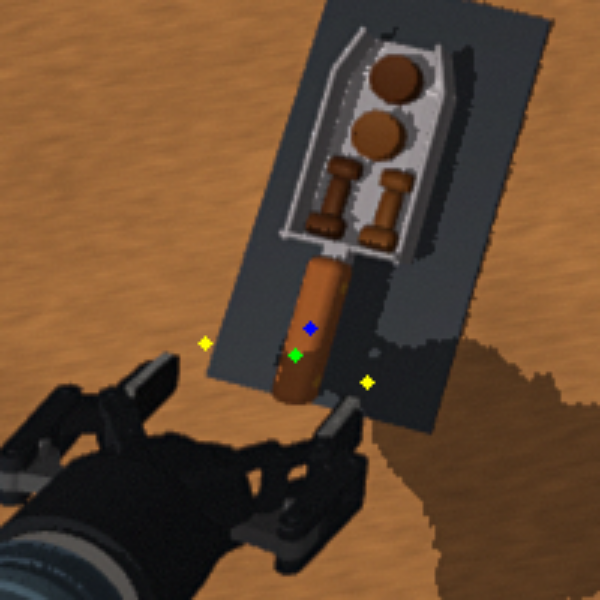

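The fingers are open, with tips near (172,358) and (350,400) in the crop. The blue handle point lies on the bar's centre line, so I go down and grip.

Request:
jog_arm --increments '[[[8,-2,-18,0,0,0,1],[16,-4,-36,0,0,0,1],[22,-6,-46,0,0,0,1],[22,-6,-46,0,0,0,1]]]' --force 30

```text
clock: 3.55
position: [0.4854, 0.2385, 0.0248]
tool_rot: [-3.135, 0.518, 2.743]
contact_force: [-1.1, -0.0, 0.5]
opening: 0.0856
```

Request:
jog_arm --increments '[[[0,0,0,0,0,0,0.5],[0,0,0,0,0,0,0.35],[0,0,0,0,0,0,0.25],[0,0,0,0,0,0,0.15],[0,0,0,0,0,0,0.05]]]'

```text
clock: 4.05
position: [0.4855, 0.2391, 0.0255]
tool_rot: [-3.137, 0.519, 2.744]
contact_force: [-2.4, 0.5, 3.4]
opening: 0.0187
```

Request:
jog_arm --increments '[[[0,0,0,0,0,0,0],[0,0,0,0,0,0,0],[0,0,0,0,0,0,0],[0,0,0,0,0,0,0],[0,0,0,0,0,0,0]]]' --force 100

```text
clock: 4.55
position: [0.4855, 0.2393, 0.0256]
tool_rot: [-3.137, 0.519, 2.744]
contact_force: [-1.7, 0.1, 3.8]
opening: 0.0162
```

Run:
```python
from h import *
s=read_state(); x=s["position"];R=Ro.from_euler("xyz",s["tool_rot"]).as_matrix();print(s)
p,d=capture("top"); q,_=capture("side")
cv2.imwrite("pics/t3.png",np.hstack([cv2.resize(p[210:380,110:260],None,fx=2.6,fy=2.6),cv2.resize(q[285:425,150:300],None,fx=2.6,fy=3.157)]))
```

```text
{'clock': 4.55, 'q': array([-0.26933097,  0.46209412, -0.63566527,  2.18435651,  1.20683518,
        0.82348075, -0.63555797]), 'joint_vel': array([ 0.00251578, -0.00036009,  0.00046954, -0.00034553, -0.00089614,
       -0.00123899, -0.00324831]), 'effort': array([  0.52386129, -31.68537855,  -4.03985739, -14.60049659,
         1.14093684,   0.79941016,   0.04538365]), 'position': array([0.48545995, 0.23931039, 0.02558295]), 'tool_rot': array([-3.13660364,  0.51910233,  2.74368058]), 'contact_force': array([-1.6748272 ,  0.10702074,  3.80971975]), 'ft_torque': array([ 0.04121861,  0.48985797, -0.16953006]), 'opening': 0.016219017685014523}
```

View pics/t3.png

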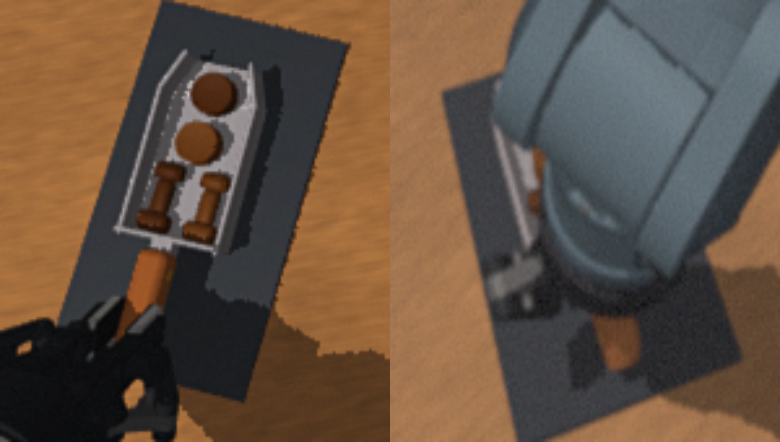

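The fingers are shut on the handle, with the opening at 16 mm and about 4 N of upward force, and the fossils are undisturbed. I'll lift gently and carry the scoop level towards the jar.

Request:
jog_arm --increments '[[[0,0,8,0,0,0,0],[0,0,25,0,0,0,0],[0,0,50,0,0,0,0],[0,0,80,0,0,0,0],[0,0,110,0,0,0,0]]]'

```text
clock: 5.15
position: [0.4842, 0.2383, 0.1351]
tool_rot: [-3.134, 0.516, 2.744]
contact_force: [1.3, -0.5, -2.8]
opening: 0.0166
```

Request:
jog_arm --increments '[[[0,-5,30,0,0,-0.03,0],[0,-20,60,0,0,-0.08,0],[0,-40,80,0,0,-0.14,0],[0,-65,95,0,0,-0.2,0],[0,-95,100,0,0,-0.27,0]]]'

```text
clock: 5.65
position: [0.4842, 0.1434, 0.2365]
tool_rot: [-3.138, 0.516, 2.471]
contact_force: [0.4, -0.5, -2.2]
opening: 0.0171
```

Request:
jog_arm --increments '[[[-2,-30,0,0,0,-0.08,0],[-5,-60,0,0,0,-0.16,0],[-9,-90,0,0,0,-0.24,0],[-14,-115,0,0,0,-0.32,0],[-18,-130,0,0,0,-0.38,0]]]'

```text
clock: 6.15
position: [0.465, 0.0099, 0.2356]
tool_rot: [-3.135, 0.516, 2.083]
contact_force: [0.3, 0.2, -3.1]
opening: 0.0169
```

```bash
cat >> h.py <<'E'
# scoop in tool frame at grasp time
_R=Ro.from_euler("xyz",[-3.1366,.5191,2.7437]); _p=np.array([.4855,.2393,.0256])
YAW0=2.7437-np.pi; _S=Ro.from_euler("z",YAW0)
H0=np.array([.476,.2415,.038])
R_ts=_R.inv()*_S; p_ts=_R.inv().apply(H0-_p); p_ts[1]=0
def now():
    s=read_state(); R=Ro.from_euler("xyz",s["tool_rot"]); S=R*R_ts; h=s["position"]+R.apply(p_ts)
    return s,R,S,h,h+S.apply([.165,0,-.031])
def plan(lip,yaw,pitch,roll):
    s,R,S,h,l=now()
    Sn=Ro.from_euler("ZYX",[yaw,pitch,roll],degrees=True); Rn=Sn*R_ts.inv()
    hn=np.asarray(lip)-Sn.apply([.165,0,-.031]); pn=hn-Rn.apply(p_ts)
    print("shift mm",np.round((pn-s["position"])*1000,1),"rot",np.round((Rn*R.inv()).as_rotvec(),3))
E
python3 - <<'E'
from h import *
s,R,S,h,l=now(); print(s["q"],S.as_euler("ZYX",degrees=True),"handle",h,"lip",l,p_ts,s["contact_force"],s["ft_torque"])
p,d=capture("top"); q,_=capture("side")
for n,im in(("top",p),("side",q)):
    for X in(l,h,h+S.apply([.045,0,0])):
        u=proj(n,X)[0]; print(n,u); cv2.circle(im,tuple(int(v) for v in u),2,(0,255,0),-1)
cv2.imwrite("pics/t4.png",np.hstack([p[150:450,180:580],q[100:400,200:600]]))
plan([.503,-.203,.150],-70,0,0)
E
```

```text
[ 0.11411138 -0.02827981 -0.59004345  2.12419742  0.56787969  1.0999933
 -0.24328511] [-60.67443913   0.19226321  -0.07673083] handle [0.46038066 0.0182851  0.24798204] lip [ 0.54110536 -0.12549912  0.21642857] [ 0.00219267  0.         -0.01552571] [ 0.26351033  0.21137882 -3.1242435 ] [0.93767369 0.45354924 0.04160965]
top [396.44484665 225.51443883]
top [295.13347714 304.77778162]
top [324.38749472 280.92340102]
side [365.83755954 164.99037092]
side [345.8071444  201.67720738]
side [352.15786284 185.73476804]
shift mm [-15.9 -67.9 -67.2] rot [-0.003 -0.002 -0.166]
```

View pics/t4.png

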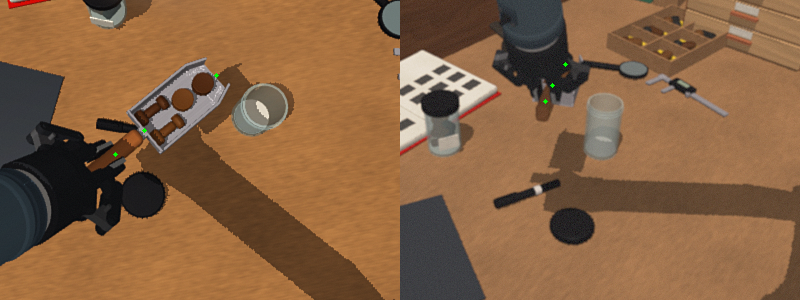

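The projected lip and handle points (green) fall on the scoop in the picture, so the grip model holds, and the load is in place. I'll move on over the jar.

Request:
jog_arm --increments '[[[-3,-12,-10,0,0,-0.035,0],[-6,-27,-25,0,0,-0.07,0],[-10,-42,-40,0,0,-0.11,0],[-14,-57,-55,0,0,-0.145,0],[-16,-68,-64,0,0,-0.166,0]]]'

```text
clock: 6.75
position: [0.4494, -0.0565, 0.1705]
tool_rot: [-3.135, 0.514, 1.922]
contact_force: [0.3, -0.0, -2.5]
opening: 0.0167
```

Run:
```python
from h import *
s,R,S,h,l=now(); print(s["q"],S.as_euler("ZYX",degrees=True),"lip",l,s["contact_force"])
plan([.503,-.203,.122],-70,15,0)
p,d=capture("top"); q,_=capture("side")
for n,im in(("top",p),("side",q)):
    u=proj(n,l)[0]; print(n,u); cv2.circle(im,tuple(int(v) for v in u),1,(0,255,0),-1)
cv2.imwrite("pics/t5.png",np.hstack([cv2.resize(p[200:320,340:500],None,fx=2.5,fy=2.5),cv2.resize(q[140:260,340:500],None,fx=2.5,fy=2.5)]))
```

```text
[ 0.1691477   0.0520525  -0.53308895  2.20864834  0.65244591  1.01118785
 -0.40398288] [-69.94900306   0.28279282  -0.09095492] lip [ 0.50268172 -0.2023827   0.15114214] [ 0.28579954 -0.01137555 -2.47818741]
shift mm [  3.8 -10.    9.7] rot [ 0.242  0.086 -0.001]
top [449.4652345  253.00020908]
side [406.93076264 187.95587688]
```

View pics/t5.png

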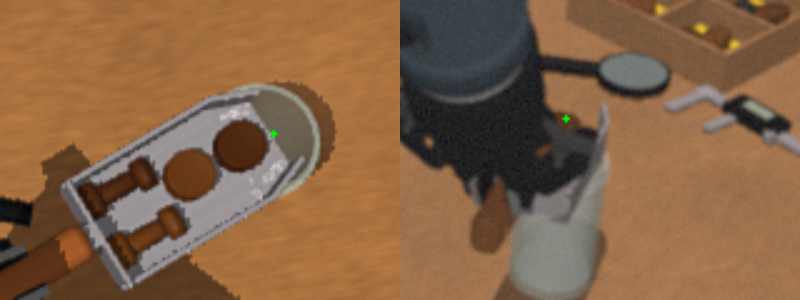

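The top view shows the lip edge (about (270,135) in the crop) over the middle of the mouth, with all four fossils aboard. I'll tip it 15° while lowering towards the rim.

Request:
jog_arm --increments '[[[1,-3,3,0.06,0.022,0,0],[2,-5,5,0.12,0.043,0,0],[3,-8,7,0.18,0.065,0,0],[4,-10,9,0.242,0.086,0,0],[4,-10,9,0.242,0.086,0,0]]]'

```text
clock: 7.35
position: [0.4547, -0.0696, 0.1816]
tool_rot: [-3.139, 0.26, 1.916]
contact_force: [0.5, -0.4, -2.1]
opening: 0.0166
```

Request:
jog_arm --increments '[[[0,0,-1,0,0,0,0],[0,0,-2,0,0,0,0],[0,0,-3,0,0,0,0],[0,0,-3,0,0,0,0]]]'

```text
clock: 7.75
position: [0.4542, -0.0687, 0.178]
tool_rot: [-3.137, 0.26, 1.919]
contact_force: [-0.5, 0.9, -1.9]
opening: 0.0164
```

Request:
jog_arm --increments '[[[0,0,-1,0,0,0,0],[0,0,-2,0,0,0,0],[0,0,-2,0,0,0,0]]]'

```text
clock: 8.05
position: [0.4541, -0.0684, 0.1757]
tool_rot: [-3.137, 0.26, 1.919]
contact_force: [0.4, -0.1, -2.8]
opening: 0.0166
```

Run:
```python
from h import *
s,R,S,h,l=now(); print(s["q"],S.as_euler("ZYX",degrees=True),"lip",l,s["contact_force"],s["ft_torque"])
```

```text
[ 0.30066503  0.02605914 -0.4349619   2.13746126  0.32754282  0.95467901
  0.02691423] [-7.00318024e+01  1.48600353e+01  1.45727665e-02] lip [ 0.50382442 -0.20508625  0.11788107] [ 0.39569353 -0.12958192 -2.84218248] [ 0.53184592  0.17409129 -0.0337388 ]
```

Request:
jog_arm --increments '[[[0,0,-1,0,0,0,0],[0,0,-1.5,0,0,0,0]]]'

```text
clock: 8.25
position: [0.4543, -0.0684, 0.1743]
tool_rot: [-3.137, 0.26, 1.919]
contact_force: [-0.3, 0.3, -1.5]
opening: 0.0162
```

Request:
jog_arm --increments '[[[0,0,-1,0,0,0,0],[0,0,-1.5,0,0,0,0]]]'

```text
clock: 8.45
position: [0.4545, -0.0684, 0.1729]
tool_rot: [-3.138, 0.26, 1.919]
contact_force: [-0.7, 0.4, 0.1]
opening: 0.0165
```

Run:
```python
from h import *
s,R,S,h,l=now(); print(S.as_euler("ZYX",degrees=True),"lip",l,s["contact_force"],s["ft_torque"])
```

```text
[-7.00089243e+01  1.48402358e+01  5.32432137e-02] lip [ 0.5042813  -0.20499924  0.11514722] [-0.66219063  0.40978424  0.12832897] [0.42857415 0.21796783 0.0616256 ]
```

Contact came at a lip height of 115 mm, as predicted, with about 2.5 N of the load now on the rim. Next are the tipping targets.

Run:
```python
from h import *
for t,z in((20,.115),(25,.1145),(30,.1135),(36,.112),(42,.111)): plan([.5035,-.204,z],-70,t,0)
```

```text
shift mm [ 1.2 -4.4 12.7] rot [0.084 0.032 0.   ]
shift mm [  3.5 -10.7  24.1] rot [0.166 0.061 0.   ]
shift mm [  6.1 -18.   34.4] rot [0.248 0.091 0.001]
shift mm [  9.7 -27.8  45.5] rot [0.347 0.127 0.001]
shift mm [ 13.7 -38.9  55.9] rot [0.445 0.163 0.001]
```

Request:
jog_arm --increments '[[[0.6,-2.2,6.5,0.042,0.016,0,0],[1.2,-4.4,12.7,0.084,0.032,0,0],[2.3,-7.5,18.5,0.125,0.046,0,0],[3.5,-10.7,24.1,0.166,0.061,0,0],[6.1,-18,34.5,0.248,0.091,0,0]]]'

```text
clock: 8.95
position: [0.4599, -0.0846, 0.2073]
tool_rot: [-3.136, -0.007, 1.924]
contact_force: [0.8, -0.6, -2.6]
opening: 0.0166
```

Run:
```python
from h import *
s,R,S,h,l=now(); print(S.as_euler("ZYX",degrees=True),"lip",l,s["contact_force"],s["q"])
for t,z in((33,.113),(36,.112),(40,.1115),(44,.111),(48,.110)): plan([.5035,-.204,z],-70,t,0)
p,d=capture("top"); q,_=capture("side")
cv2.imwrite("pics/t6.png",np.hstack([cv2.resize(p[200:320,340:500],None,fx=2.5,fy=2.5),cv2.resize(q[140:260,340:500],None,fx=2.5,fy=2.5)]))
```

```text
[-6.97786122e+01  3.01358261e+01 -5.39092025e-02] lip [ 0.50315124 -0.20189661  0.11321541] [ 0.84793852 -0.59581229 -2.62501604] [ 0.42474106  0.06055419 -0.33730712  2.00232087  0.01837884  1.09037713
  0.43277975]
shift mm [ 2.4 -6.5  5.9] rot [ 0.047  0.016 -0.004]
shift mm [  4.3 -11.6  11.1] rot [ 0.096  0.034 -0.004]
shift mm [  6.9 -18.8  18.3] rot [ 0.162  0.058 -0.004]
shift mm [  9.7 -26.6  25. ] rot [ 0.227  0.082 -0.004]
shift mm [ 12.7 -34.7  30.6] rot [ 0.293  0.107 -0.004]
```

Request:
jog_arm --increments '[[[2.4,-6.5,5,0.047,0.016,-0.004,0],[4.3,-11.6,10.5,0.096,0.034,-0.004,0],[5.5,-15,14,0.13,0.046,-0.004,0],[6.9,-18.8,17.8,0.162,0.058,-0.004,0],[6.9,-18.8,17.8,0.162,0.058,-0.004,0]]]'

```text
clock: 9.55
position: [0.4696, -0.1118, 0.2264]
tool_rot: [-3.138, -0.171, 1.905]
contact_force: [0.4, -0.3, -2.5]
opening: 0.0167
```

Run:
```python
from h import *
s,R,S,h,l=now(); print(S.as_euler("ZYX",degrees=True),"lip",l,s["contact_force"],s["q"])
for t,z in((44,.111),(48,.110)): plan([.5035,-.204,z],-70,t,0)
p,d=capture("top"); q,_=capture("side")
cv2.imwrite("pics/t7.png",np.hstack([cv2.resize(p[200:320,340:500],None,fx=2.5,fy=2.5),cv2.resize(q[140:260,340:500],None,fx=2.5,fy=2.5)]))
```

```text
[-70.80292755  39.55023514   0.09108396] lip [ 0.50519585 -0.21369955  0.11307809] [ 0.44926549 -0.33959086 -2.50367145] [ 0.50614313  0.13718282 -0.27801745  1.88762932 -0.11186442  1.21903631
  0.60707979]
shift mm [0.  0.6 6. ] rot [0.073 0.027 0.015]
shift mm [ 3.  -7.5 11.6] rot [0.139 0.051 0.015]
```

View pics/t7.png

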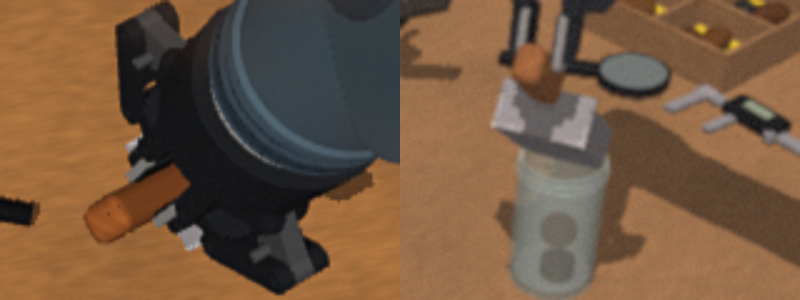

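The side view shows two discs lying in the jar already, at about (558,228) and (558,265), with the scoop resting over the mouth. I'll correct the overshoot and keep tipping.

Request:
jog_arm --increments '[[[0,0.3,3,0.036,0.014,0.008,0],[0,0.6,6,0.073,0.027,0.015,0],[1.5,-3.5,9,0.106,0.039,0.015,0],[3,-7.5,12,0.139,0.051,0.015,0],[3,-7.5,12,0.139,0.051,0.015,0]]]'

```text
clock: 10.15
position: [0.4724, -0.1188, 0.2379]
tool_rot: [-3.136, -0.319, 1.92]
contact_force: [0.7, 0.3, -1.5]
opening: 0.0166
```

Run:
```python
from h import *
s,R,S,h,l=now(); print(S.as_euler("ZYX",degrees=True),"lip",l,s["contact_force"],s["ft_torque"],s["q"])
q,_=capture("side"); cv2.imwrite("pics/s8.png",q)
j=q[222:262,392:415].astype(float); print(j.std(),j.mean((0,1)))
old=cv2.imread("pics/t7.png"); 
for a in ((48,0,.111),(48,25,.116),(48,45,.120),(48,-25,.116),(48,-45,.120),(53,0,.110)): print(a); plan([.5035,-.204,a[2]],-70,a[0],a[1])
```

```text
[-7.00040368e+01  4.80414066e+01 -3.90399891e-02] lip [ 0.50325206 -0.20341879  0.10994412] [ 0.68614545  0.3451756  -1.45337464] [-0.39565737 -0.1006927   0.00631305] [ 0.55747112  0.21174844 -0.25498184  1.80205882 -0.2011749   1.34035321
  0.71924727]
15.088680239555764 [100.46956522 110.83152174 116.93369565]
(48, 0, 0.111)
shift mm [ 0.5 -1.6  1.1] rot [-0.001 -0.001 -0.002]
(48, 25, 0.116)
shift mm [-7.3 -3.1  4.9] rot [ 0.099 -0.275 -0.326]
(48, 45, 0.12)
shift mm [-13.2  -2.3   6.4] rot [ 0.179 -0.494 -0.586]
(48, -25, 0.116)
shift mm [7.5 2.3 4.9] rot [-0.101  0.273  0.323]
(48, -45, 0.12)
shift mm [11.5  6.7  6.5] rot [-0.181  0.492  0.582]
(53, 0, 0.11)
shift mm [  4.4 -12.4   7.4] rot [ 0.081  0.029 -0.002]
```

Run:
```python
from h import *
q=cv2.imread("pics/s8.png"); cv2.imwrite("pics/s8c.png",cv2.resize(q[150:265,350:460],None,fx=5,fy=5,interpolation=cv2.INTER_CUBIC))
```

```text
(no output)
```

View pics/s8c.png

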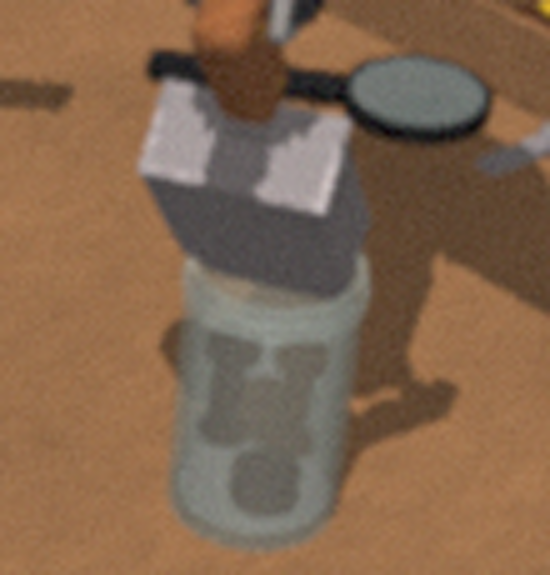

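Two bones stand over the two discs inside the jar, so all four are in, and the wrist load has dropped to the weight of the empty scoop. I'll lift out and level the scoop.

Request:
jog_arm --increments '[[[0,0,5,0,0,0,0],[0,0,15,0,0,0,0],[0,0,30,0,0,0,0],[0,0,50,0,0,0,0],[0,0,70,0,0,0,0]]]'

```text
clock: 10.7
position: [0.4723, -0.1172, 0.31]
tool_rot: [-3.137, -0.319, 1.922]
contact_force: [0.3, -0.4, -2.4]
opening: 0.0165
```

Request:
jog_arm --increments '[[[-3,10,5,-0.12,-0.044,0,0],[-8,25,10,-0.24,-0.087,0,0],[-13,40,10,-0.36,-0.131,0,0],[-18,55,10,-0.48,-0.175,0,0],[-22,70,10,-0.6,-0.218,0,0]]]'

```text
clock: 11.2
position: [0.4505, -0.0455, 0.323]
tool_rot: [-3.141, 0.326, 1.921]
contact_force: [-0.1, 0.9, -2.2]
opening: 0.0165
```

Run:
```python
from h import *
s,R,S,h,l=now(); print(S.as_euler("ZYX",degrees=True),"lip",l,s["position"],s["contact_force"],s["q"])
e=H0+Ro.from_euler("z",YAW0).apply([.165,0,-.031])
plan([.503,-.10,.22],-70,0,0); plan(e+[0,0,.15],np.degrees(YAW0),0,0)
p,d=capture("top");q,_=capture("side")
cv2.imwrite("pics/s9c.png",np.hstack([cv2.resize(p[170:320,300:500],None,fx=2,fy=2),cv2.resize(q[110:260,340:460],None,fx=3,fy=2)]))
```

```text
[-69.83477816  11.04777322   0.22929519] lip [ 0.50198025 -0.18530992  0.27492511] [ 0.45049077 -0.04554393  0.32296507] [-0.10692453  0.87750656 -2.15120906] [ 0.33511643 -0.14091734 -0.51461655  1.97071292  0.26627667  1.24801954
  0.09341655]
shift mm [ -0.7  91.5 -84.4] rot [-0.182 -0.062 -0.002]
shift mm [  34.3  283.3 -147.4] rot [-0.146 -0.134  0.819]
```

View pics/s9c.png

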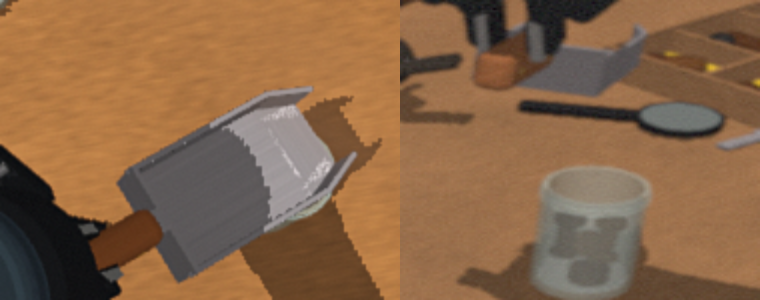

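The pan is empty, the jar still stands, and the four fossils are inside. Now back to the mat.

Request:
jog_arm --increments '[[[5,20,0,-0.09,-0.031,0,0],[8,55,-5,-0.182,-0.062,0,0],[12,90,-15,-0.182,-0.062,0,0],[16,125,-25,-0.182,-0.062,0,0],[20,160,-35,-0.182,-0.062,0,0]]]'

```text
clock: 11.8
position: [0.4692, 0.1235, 0.2874]
tool_rot: [-3.132, 0.513, 1.937]
contact_force: [0.8, -0.1, -1.9]
opening: 0.0162
```

Request:
jog_arm --increments '[[[4,25,-10,0,0,0.14,0],[8,50,-20,0,0,0.28,0],[10,75,-35,0,0,0.42,0],[12,100,-50,0,0,0.56,0],[14,123,-65,0,0,0.7,0]]]'

```text
clock: 12.3
position: [0.4831, 0.2488, 0.2232]
tool_rot: [-3.134, 0.512, 2.641]
contact_force: [-0.9, 0.0, -1.0]
opening: 0.0165
```

Request:
jog_arm --increments '[[[0,0,-10,0,0,0.06,0],[0,0,-25,0,0,0.12,0],[0,0,-40,0,0,0.12,0],[0,0,-40,0,0,0.12,0]]]'

```text
clock: 12.7
position: [0.4821, 0.2472, 0.182]
tool_rot: [-3.131, 0.51, 2.76]
contact_force: [-0.5, -0.5, -0.9]
opening: 0.0167
```

Run:
```python
from h import *
s,R,S,h,l=now(); print(S.as_euler("ZYX",degrees=True),"lip",l,s["position"],s["contact_force"])
e=H0+Ro.from_euler("z",YAW0).apply([.165,0,-.031])
for z in(.02,.005,0): plan(e+[0,0,z],np.degrees(YAW0),0,0)
```

```text
[-22.01530557   0.50199491  -0.29993356] lip [0.62598412 0.18895775 0.16199866] [0.48208501 0.24716294 0.18196706] [-0.52861917 -0.47654634 -0.85101882]
shift mm [   2.7   -9.5 -136.4] rot [ 0.001 -0.01  -0.014]
shift mm [   2.7   -9.5 -151.4] rot [ 0.001 -0.01  -0.014]
shift mm [   2.7   -9.5 -156.4] rot [ 0.001 -0.01  -0.014]
```

Request:
jog_arm --increments '[[[1,-4,-30,0,-0.01,-0.014,0],[2,-8,-65,0,-0.01,-0.014,0],[3,-9,-100,0,-0.01,-0.014,0],[3,-9,-125,0,-0.01,-0.014,0],[3,-9,-140,0,-0.01,-0.014,0]]]'

```text
clock: 13.2
position: [0.4855, 0.2378, 0.041]
tool_rot: [-3.134, 0.519, 2.742]
contact_force: [0.4, 0.1, -1.1]
opening: 0.0164
```

Request:
jog_arm --increments '[[[0,0,-4,0,0,0,0],[0,0,-8,0,0,0,0],[0,0,-11,0,0,0,0],[0,0,-13,0,0,0,0]]]'

```text
clock: 13.6
position: [0.4864, 0.2385, 0.0291]
tool_rot: [-3.136, 0.52, 2.741]
contact_force: [-0.4, -0.4, -1.8]
opening: 0.0166
```

Run:
```python
from h import *
s,R,S,h,l=now(); print(S.as_euler("ZYX",degrees=True),"lip",l,"h",h,s["contact_force"],s["ft_torque"])
```

```text
[-2.29701071e+01 -5.56544859e-02 -1.20500936e-02] lip [0.62956184 0.17789619 0.01061057] h [0.47761982 0.2423053  0.04145028] [-0.36038611 -0.43782792 -1.77198169] [0.37165421 0.74793703 0.01928894]
```

Request:
jog_arm --increments '[[[0,0,-1,0,0,0,0],[0,0,-2,0,0,0,0],[0,0,-3,0,0,0,0],[0,0,-3,0,0,0,0]]]'

```text
clock: 14.0
position: [0.4867, 0.2387, 0.0264]
tool_rot: [-3.137, 0.521, 2.741]
contact_force: [-0.1, 0.8, -0.6]
opening: 0.0166
```

Request:
jog_arm --increments '[[[0,0,-0.5,0,0,0,0],[0,0,-1,0,0,0,0]]]'

```text
clock: 14.2
position: [0.4867, 0.2388, 0.0257]
tool_rot: [-3.137, 0.521, 2.741]
contact_force: [-4.0, 0.2, 3.1]
opening: 0.016
```

Contact with the mat at 3 N. I'll release and back out along the fingers.

Request:
jog_arm --increments '[[[0,0,0,0,0,0,0.3],[0,0,0,0,0,0,0.5],[0,0,0,0,0,0,0.8],[0,0,0,0,0,0,1],[0,0,0,0,0,0,1]]]' --force 30

```text
clock: 14.7
position: [0.4868, 0.2388, 0.0257]
tool_rot: [-3.137, 0.521, 2.741]
contact_force: [-0.4, 0.1, 0.1]
opening: 0.0814
```

Request:
jog_arm --increments '[[[0,0,0,0,0,0,1],[-6,2,11,0,0,0,1],[-16,7,30,0,0,0,1],[-30,12,56,0,0,0,1],[-46,19,87,0,0,0,1]]]'

```text
clock: 15.2
position: [0.4398, 0.2568, 0.1125]
tool_rot: [-3.134, 0.52, 2.741]
contact_force: [1.1, 0.7, 0.2]
opening: 0.0855
```

Request:
jog_arm --increments '[[[0,0,30,0,0,0,1],[0,0,65,0,0,0,1],[0,0,100,0,0,0,1],[0,0,110,0,0,0,1],[0,0,110,0,0,0,1]]]'

```text
clock: 15.7
position: [0.4409, 0.2579, 0.2253]
tool_rot: [-3.138, 0.524, 2.739]
contact_force: [-0.1, -0.8, -0.6]
opening: 0.0855
```

Run:
```python
from h import *
s=read_state(); print(s["clock"],s["contact_force"],s["opening"])
p,d=capture("top");q,_=capture("side")
cv2.imwrite("pics/end.png",np.vstack([cv2.resize(p[110:380,60:500],(720,300)),cv2.resize(q[180:430,100:460],(720,300))]))
```

```text
15.7 [-0.10137779 -0.80051002 -0.56156442] 0.08547996121491579
```

View pics/end.png

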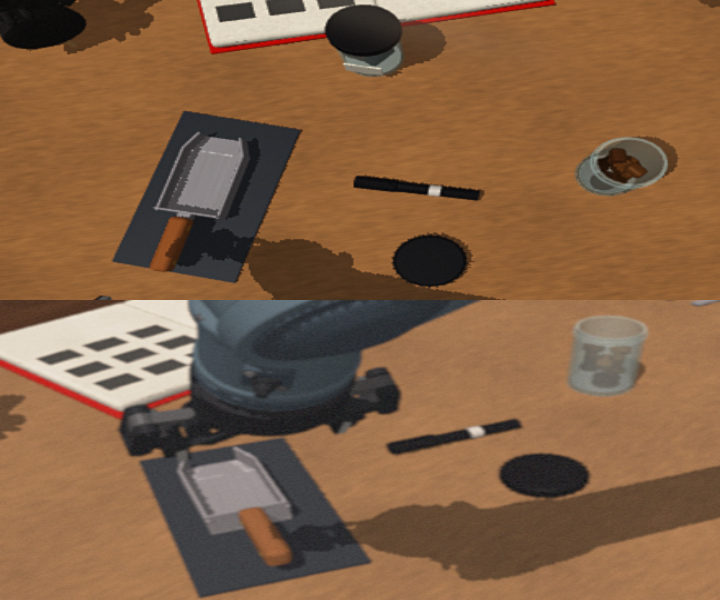

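The empty scoop lies right way up on the mat. The fossils are in the standing jar at about (625,165) in the crop, the bystanders look unmoved, and the robot touches nothing.

```bash
python3 -c "
from cell import *
print(sign_off())"
```

```text
the job is handed in; nothing more can be done
None
```

All four fossils are in the open jar, and the empty scoop is back on its mat, right way up and released. I handed the job in at about 16 s of robot time.

- **Pouring:** I held the scoop by its handle and touched its lip to the jar's rim with about 2.5 N. I then tipped it in steps to 48°. The discs slid in by 40° and the bones by 48°, with no jam, so I did not need to rock it.
- **Last checks:** The final pictures show the pan empty and the fossils inside the standing jar. By eye, the jar, the other jar, the cap and the marker had not moved; I did not re-measure them. The gripper was open and clear, and the wrist force was only sensor noise.
- **What disagreed:**
  - Around 40° the lip overshot its target by about 10 mm, still over the mouth, and I corrected it on the next step.
  - During the tipping the wrist force suggested the lip was at times only lightly on the rim, or just clear of it.
  - The force reading was too noisy to confirm the scoop was empty by weight, so I relied on the pictures for that.

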